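Offer a graded piston pin up to the piston's bore

ROBOT

A 7-joint arm with a two-finger parallel gripper is mounted at the origin on a cart in front of the work surface, level with it; the furniture and walls round the work are solid. World frame = base frame: x ahead of the robot, y to its left, z up, the work surface at z = 0. Lengths are in m, angles in rad, forces in N, time in s.
With the tool pointing down it reaches from about 0.4 to 0.85 m from the base axis. Payload 10.4 kg.
Tool frame: the origin (TCP) lies midway between the tips of the shut fingers; the grasp point (between the pads) lies 19 mm behind it (manip.pinch_z is the distance from the TCP to the grasp point, in m); y points along the fingers, x is the direction in which the jaws open and shut, and the axes are right-handed (so a half turn about y gives the same grasp; the last joint's range is limited). The gripper opens to 85 mm and grips with 20 to 120 N. Pads are 22 mm wide; open, the fingers measure 114 mm over their backs; the gripper's body (76 mm by 85 mm) begins 54 mm behind the grasp point. The pads swing forward as they close: fully open they stand 13 mm farther back than shut.
Start: joints at [-1.236, 0.332, -0.065, 1.46, 0.022, 1.35, -0.088], TCP at [0.219, 0.585, 0.231] pointing down, gripper open.
Joint ranges: [-2.6, 2.6], [-0.5, 2.12], [-1.47, 1.34], [0.16, 2.42], [-1.27, 4.41], [0.06, 2.06], [-2.6, 2.6]. Speed limits (rad/s): [2.22, 2.22, 2.79, 2.79, 3.14, 3.14, 3.14].

INTERFACE

Orientations are given as a unit quaternion [x, y, z, w].
In Python, from workcell import manip gives the robot as it stands.
- The arm moves only by the shell command python3 -m pendant 'ROWS' [OPENING] [FORCE]. ROWS is a JSON object of lists of equal length, an entry for each row: "offset": the shift along the tool's x, y, z scaled (see below), a list of three; "turn": the turn, a rotation vector about the tool's x, y, z scaled (see below), a list of three. A call has 1 to 12 rows; each row is the pose to reach, as a shift and turn from the pose measured when the call began, along the tool's axes at that moment; what a row does not reach only later rows make up. The controller multiplies each number of a shift by 200 mm and each number of a turn by 45 degrees. A row lasts 1/8 s, in which the tool goes at most 62.5 mm and 10.7 degrees, less where a joint would pass 70% of its speed; a pose out of reach is approached as far as the arm can. A call with a number of a shift or a turn outside -1 to 1 is refused whole. A call with a gripper value outside its range is refused whole. OPENING is the opening in per cent of the stroke, from 0 (shut) to 100 (fully open), set as the call begins (- or left out, the last holds). The fingers move at their own pace and stop on an object; FORCE is the grip in N (left out, the last holds). Time passes only in rows, so rows that repeat a pose let the fingers close. It gives the time, the measured TCP pose, the force and the opening at its end, in the units of the state.
- manip.get_obs(): the state, without advancing time (a new reading comes with each control period).
- manip.camera(name): name is "side" or "top" or "wrist"; returns (picture, depth): 480x640x3 uint8, red, green, blue; 480x640 float32, m along the optical axis (not along the pixel's ray), 0 where there is no reading.
- manip.camera_model(name): a dict with "intrinsics" (3x3 intrinsics, pixels), "R" (3x3) and "t" (3): a world point X has camera coordinates R X + t; the wrist camera has in their place "tool_from_camera" (4x4, takes a point from camera to tool coordinates, whose origin is the TCP and whose axes are the tool frame's). Camera axes: x right, y down, z forward; pixel columns grow to the right and rows downward; lengths in m; the calibration is good to about 2 mm. A picture is of the moment at which its call begins: read the wrist's pose just before it. camera_model takes no time and is no camera call.
- manip.hand_in(): hands the job in, once; it reports no verdict.
The state is a dict: "clock": time; "joint_pos": joint angles; "joint_velocities": joint speeds; "tau": joint torques, N m; "position": TCP position; "ee_rot": TCP orientation; "ft_force": force on the tool from outside, world axes, zero at the start; "torque": the same for the moment, N m; "grip_width": opening from 0.0 (shut) to 1.0 (fully open).
Only numpy, scipy, OpenCV 4.12 (cv2) and the standard library are available. Lean on these libraries where they do the work, as an engineer would, in place of code of your own. Each camera call takes 0.05 s, during which the arm holds its last target. There are 200 camera calls.

TASK

Pluck the piston pin with the yellow paint mark (the grade of this piston) out of the pocket tray, lift it over the oil pan and bring it upright over the pin bore of the piston lying in the V-block: centred on the bore, its lower end about 6 mm above the bore's mouth and not touching the piston. Finish there, still holding the pin quite still, so that I can oil it and guide it home. Leave the other two pins in their pockets, and do not push the tray, the piston, the oil pan or the spare piston out of place.

Things in the scene. Friction and masses are not known exactly. Their poses are not given: they have to be found in the camera images.
- pin_yellow: hollow steel piston pin, a plain cylinder 18 mm across and 46 mm long, 50 to 100 g, yellow paint on its upper end (end face and topmost 7 mm). Stands in a pocket of the tray (which one varies) with 1 mm of play all round, lifts straight out; 28 mm stand clear above the tray. Origin: centre of its lower end, 8 mm above the bench in the pocket; z runs up the pin to the painted end.
- pin_green: the same pin with green paint, stays in its pocket; origin and axes as for the yellow one
- pin_blue: the same pin with blue paint, stays in its pocket; origin and axes as for the yellow one
- pin_tray: brown wooden pocket tray, a block 64 mm (x) by 140 mm (y), 26 mm high, loose on the bench, 0.9 kg. Three round pockets along its y axis at y = -50, 0 and +50 mm, 20 mm across and 18 mm deep, each with a pin. Origin: centre of its underside.
- vblock: steel V-block, fixed to the bench: block 56 mm (x) by 88 mm (y), 50 mm high, vee along x, on a dark base plate 112 mm (x) by 92 mm (y) with four black cap screws (19 mm high). Its place and yaw vary. Origin: centre of the underside; z up.
- piston: light-grey piston, a cylinder 62 mm across and 54 mm long, 0.21 kg, a dab of yellow paint beside its bore, lying loose in the vee, crown towards the robot, pin bore upright. Its axis is 62 mm and its upper side 93 mm above the bench. Origin: centre of the open skirt end; z runs level along the piston to the crown, x points straight up along the pin bore.
- bore_mouth (a point): centre of the upper mouth of the piston's pin bore (dark round opening about 18 mm across within a ring standing 2 mm proud of the piston's upper side), 95 mm above the bench, 18 mm from the skirt end along the piston; axes as piston (x straight up along the bore)
- oil_pan: light-grey cast engine oil pan lying open side up between the tray and the V-block, about 190 mm (its y) by 133 mm (its x), 72 mm high, 0.95 kg, loose; its long side points away from the robot. Origin: centre of its underside.
- piston_spare: second piston standing upright on its skirt on the bench behind the V-block, 62 mm across, 54 mm high, loose; not used, stays where it is. Origin: centre of its underside.
There are look-alikes about, which are no part of the job. What is shaped like the pin_yellow but turquoise is not meant.

How it is judged:
By the outcome, as a careful person would: the job done as asked, in the order asked, and still so for the second after the job is handed in, while the arm keeps its last pose, push and grip.
It also fails if it takes over 35 s, if anything falls off the work surface, if the arm or the gripper's body presses on something with over 40 N, if the wrist force passes 120 N, or if a joint passes its speed limit or range.

## Working session

There is one attempt and no reset: what is moved stays moved. The work goes in short steps, Python scripts to look and compute and a shell command to move; the robot and the scene stay as the last step left them, time stands still between calls to the robot, and variables do not carry over. Pictures are saved under pics/ and viewed, about 8 in all and at most 12, crops included, and the job is handed in when it is done.

```bash
mkdir -p pics; ls; cat > h.py <<'E'
import numpy as np, cv2
from workcell import manip
from scipy.spatial.transform import Rotation as Rn
def snap(n):
    o=manip.get_obs(); p,d=manip.camera(n); m=manip.camera_model(n)
    K=np.array(m["intrinsics"])
    if n=="wrist":
        T=np.eye(4);T[:3,:3]=Rn.from_quat(o["ee_rot"]).as_matrix();T[:3,3]=o["position"]
        W=T@np.array(m["tool_from_camera"])
    else:
        R=np.array(m["R"]);W=np.eye(4);W[:3,:3]=R.T;W[:3,3]=-R.T@np.array(m["t"])
    return p,d,K,W
def cloud(d,K,W):
    v,u=np.mgrid[:d.shape[0],:d.shape[1]]
    P=np.stack([(u-K[0,2])*d/K[0,0],(v-K[1,2])*d/K[1,1],d],-1)
    Q=P@W[:3,:3].T+W[:3,3]; Q[d<=0]=np.nan
    return Q
def save(n,p): cv2.imwrite(n,cv2.cvtColor(p,cv2.COLOR_RGB2BGR))
E
python3 - <<'E'
from h import *
for n in ("top","side"):
    p,d,K,W=snap(n); save(f"pics/{n}1.png",p); np.savez(f"{n}1.npz",p=p,d=d,K=K,W=W); print(n,W.round(3).tolist())
o=manip.get_obs()
for k in o: print(k,np.round(o[k],3))
print(manip.pinch_z, Rn.from_quat(o["ee_rot"]).as_matrix().round(3))
E
```

```text
pics
top [[0.0, -0.999, 0.037, 0.496], [-1.0, -0.0, 0.006, -0.141], [-0.006, -0.037, -0.999, 1.26], [0.0, 0.0, 0.0, 1.0]]
side [[0.827, -0.332, 0.454, 0.112], [-0.563, -0.488, 0.667, -0.786], [0.0, -0.807, -0.59, 0.692], [0.0, 0.0, 0.0, 1.0]]
clock 0.1
joint_pos [-1.236  0.333 -0.065  1.461  0.022  1.35  -0.089]
joint_velocities [ 0.    -0.003 -0.001 -0.003  0.002 -0.001 -0.002]
tau [ 1.0000e-03 -6.2674e+01  4.9000e-02 -3.9242e+01  1.6000e-02  7.0000e-03
 -0.0000e+00]
position [0.219 0.585 0.231]
ee_rot [ 0.581  0.403 -0.403 -0.581]
ft_force [-0.316 -0.343  1.023]
torque [-0.034 -0.092  0.001]
grip_width 1.001
0.0187 [[ 0.35  -0.    -0.937]
 [ 0.937 -0.001  0.35 ]
 [-0.001 -1.    -0.   ]]
```

View pics/top1.png

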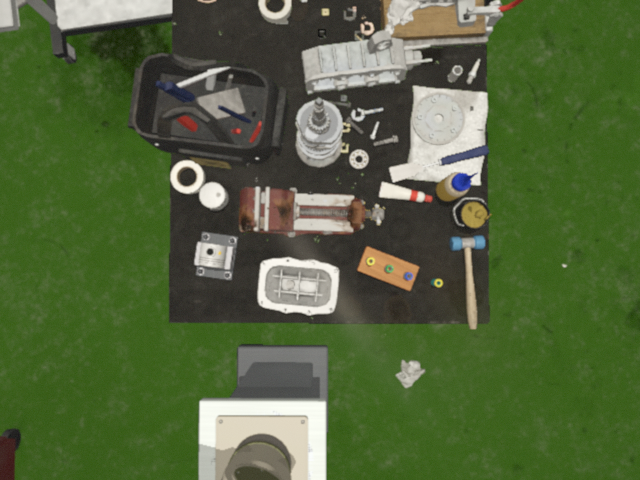

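View pics/side1.png

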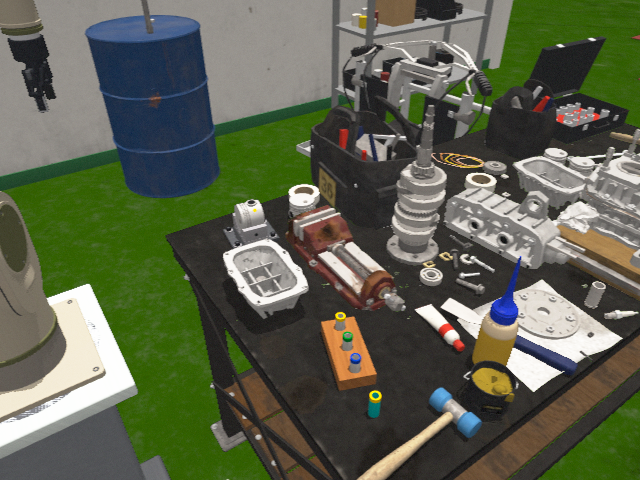

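The top view shows two things with yellow tops. One is at (371,261), in the tray's left pocket. The other is at (438,283), standing on the bench beside the tray, and the side view at (374,403) shows its body is turquoise, so it's the look-alike. The one in the tray is steel-bodied in the side view (340,320) and fits the description. The piston and V-block are at (215,255) and the oil pan at (299,286). I'll confirm with an enlarged crop and measure.

```bash
python3 - <<'E'
from h import *
a=np.load("top1.npz");b=np.load("side1.npz")
P=a["p"]; 
c1=cv2.resize(P[225:320,185:285],(400,380),interpolation=cv2.INTER_CUBIC)
c2=cv2.resize(P[225:320,350:450],(400,380),interpolation=cv2.INTER_CUBIC)
S=b["p"]
s1=cv2.resize(S[190:245,220:290],(400,314)[:2],interpolation=cv2.INTER_CUBIC)[:220]
s2=cv2.resize(S[305:420,310:400],(400,511),interpolation=cv2.INTER_CUBIC)[:220]
save("pics/crop.png",np.vstack([np.hstack([c1,c2]),np.hstack([s1,s2])]))
for n,z in(("top",a),("side",b)):
    p=z["p"].astype(int);Q=cloud(z["d"],z["K"],z["W"])
    hsv=cv2.cvtColor(z["p"],cv2.COLOR_RGB2HSV)
    for nm,lo,hi in(("y",22,34),("g",55,85),("b",108,128)):
        m=((hsv[...,0]>=lo)&(hsv[...,0]<=hi)&(hsv[...,1]>120)&(hsv[...,2]>60)&(Q[...,2]>.03)&(Q[...,2]<.11)&(Q[...,0]<.75)).astype(np.uint8)
        k,l,st,ce=cv2.connectedComponentsWithStats(m)
        for i in range(1,k):
            if st[i,4]>=4:
                q=Q[l==i];print(n,nm,ce[i].round(1),st[i,4],np.nanmedian(q,0).round(4),"bbox",np.nanmin(q,0).round(3),np.nanmax(q,0).round(3))
Q=cloud(a["d"],a["K"],a["W"])
x,y,zz=Q[...,0],Q[...,1],Q[...,2]
def rect(nm,m):
    q=Q[m][:,:2];r=cv2.minAreaRect(q.astype(np.float32));print(nm,m.sum(),r,np.median(Q[m][:,2]))
reg=lambda r0,r1,c0,c1:np.pad(np.ones((r1-r0,c1-c0),bool),((r0,480-r1),(c0,640-c1)))
rect("tray",reg(235,300,345,430)&(abs(zz-.026)<.007))
rect("pan",reg(240,325,250,345)&(zz>.02)&(zz<.09))
rect("pan rim",reg(240,325,250,345)&(zz>.06)&(zz<.09))
rect("base",reg(225,285,187,245)&(zz>.004)&(zz<.08))
rect("pist",reg(225,285,187,245)&(zz>.07)&(zz<.11))
print(np.nanmax(zz[240:325,250:345]))
E
```

```text
top y [474.2 214.2] 533 [ 0.6173 -0.5247  0.0427] bbox [ 0.586 -0.559  0.03 ] [ 0.648 -0.489  0.065]
top y [219.5 252.5] 4 [0.5224 0.0942 0.0848] bbox [0.521 0.093 0.083] [0.524 0.096 0.087]
top y [370.2 261.2] 35 [ 0.5024 -0.2666  0.0544] bbox [ 0.493 -0.277  0.032] [ 0.51  -0.259  0.059]
top y [437.5 282.4] 36 [ 0.4498 -0.4312  0.0448] bbox [ 0.441 -0.443  0.036] [ 0.458 -0.425  0.05 ]
top b [406.2 275.5] 10 [ 0.4672 -0.3538  0.0543] bbox [ 0.461 -0.359  0.048] [ 0.473 -0.352  0.058]
side y [324.9 175.6] 10 [0.7443 0.1336 0.09  ] bbox [0.74  0.113 0.082] [0.746 0.153 0.099]
side y [329.  179.6] 5 [0.7408 0.1074 0.0906] bbox [0.739 0.106 0.088] [0.742 0.116 0.094]
side y [326.  197.5] 4 [0.7398 0.1213 0.0326] bbox [0.738 0.117 0.03 ] [0.741 0.126 0.035]
side y [330.8 201.8] 4 [0.7349 0.0936 0.0354] bbox [0.734 0.088 0.03 ] [0.736 0.098 0.04 ]
side y [254.3 209.9] 9 [0.5217 0.0939 0.0861] bbox [0.518 0.092 0.084] [0.525 0.099 0.088]
side y [339.6 316.8] 64 [ 0.5003 -0.2704  0.0544] bbox [ 0.493 -0.276  0.045] [ 0.512 -0.258  0.058]
side y [480.1 338.7] 34 [ 0.6572 -0.4572  0.0661] bb
[... 1916 characters left out ...]
 ((0.4847520887851715, -0.3140781819820404), (0.14036066830158234, 0.06418989598751068), 68.63710021972656) 0.025932496725456167
pan 3514 ((0.44386494159698486, -0.09174671769142151), (0.18934732675552368, 0.13255637884140015), 85.17491149902344) 0.06272144226848198
pan rim 1884 ((0.44386494159698486, -0.09174671769142151), (0.18934732675552368, 0.13255637884140015), 85.17491149902344) 0.07061706612341823
base 1343 ((0.5192398428916931, 0.11609041690826416), (0.15498130023479462, 0.14994099736213684), 89.8198471069336) 0.012290551622156531
pist 553 ((0.5462690591812134, 0.09998786449432373), (0.07094421982765198, 0.1320626139640808), 60.94730758666992) 0.08845590884902976
0.07909276376083363
```

View pics/crop.png

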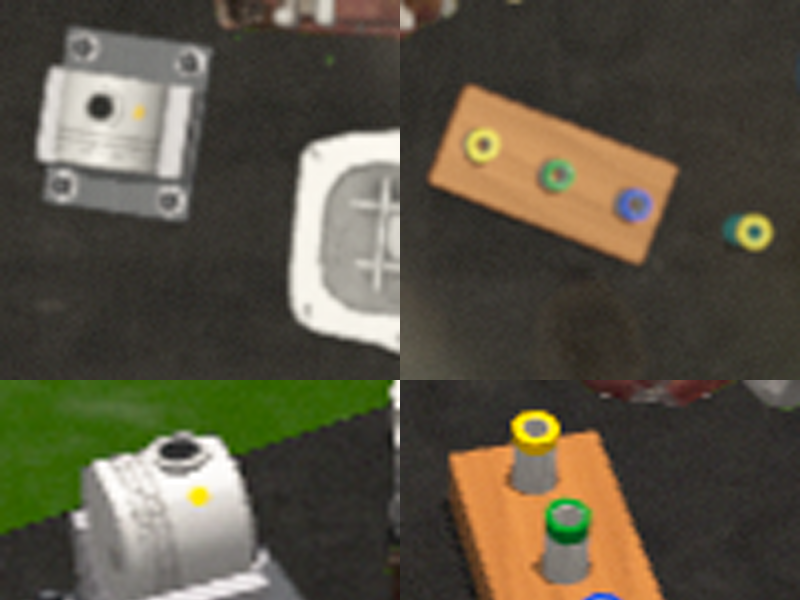

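The crop confirms it. The steel pin with yellow paint is in the tray's left pocket (371,261), and its neighbours are green and blue. The look-alike outside the tray at (438,283) is turquoise. The bore mouth is the dark circle at top px (210,252) and side px (252,202).

```bash
cat >> h.py <<'E'
def goto(p,yaw=None):
    "units of offset/turn to TCP p (world), jaw axis yaw (deg, mod 180), tool y straight down"
    o=manip.get_obs();R=Rn.from_quat(o["ee_rot"]).as_matrix()
    s=R.T@(np.array(p)-o["position"])/.2
    c=np.degrees(np.arctan2(R[1,0],R[0,0])); yaw=c if yaw is None else yaw
    y=c+((yaw-c+90)%180-90); cx=np.array([np.cos(np.radians(y)),np.sin(np.radians(y)),0]);
    D=np.c_[cx,[0,0,-1],np.cross(cx,[0,0,-1])]
    t=np.degrees(Rn.from_matrix(R.T@D).as_rotvec())/45
    print("offset",s.round(3),"turn",t.round(3),"yaw now",c.round(1),"q",np.round(o["joint_pos"],2),"t",o["clock"])
def ray(u,v,K,W,z):
    r=W[:3,:3]@np.array([(u-K[0,2])/K[0,0],(v-K[1,2])/K[1,1],1]);return W[:3,3]+r*(z-W[2,3])/r[2]
E
python3 - <<'E'
from h import *
for n,(r0,r1,c0,c1) in (("top",(246,258,204,217)),("side",(197,208,243,261))):
    z=np.load(n+"1.npz");g=z["p"].mean(2);w=np.clip(130-g[r0:r1,c0:c1],0,None)
    v,u=np.mgrid[r0:r1,c0:c1];u0,v0=(u*w).sum()/w.sum(),(v*w).sum()/w.sum()
    print(n,u0,v0,ray(u0,v0,z["K"],z["W"],.094)); print(g[r0:r1,c0:c1].astype(int) if n=="side" else "")
    if n=="top":
        Q=cloud(z["d"],z["K"],z["W"]);q=Q.reshape(-1,3)
        for a in np.arange(.3,.75,.05): print(a.round(2),[round(float(np.nanmax(np.append(q[(abs(q[:,0]-a)<.025)&(abs(q[:,1]-b)<.025)][:,2],-1))),2) for b in np.arange(.3,-.45,-.05)])
goto((.42,.42,.235)); goto((.42,.42,.235),-21.4)
E
```

```text
top 209.5905118601748 251.2955234528268 [0.52498608 0.11602366 0.094     ]

0.3 [-1.0, -1.0, -1.0, -1.0, -1.0, -1.0, -1.0, -1.0, -1.0, -1.0, -1.0, -1.0, -1.0, -1.0, -1.0]
0.35 [-1.0, 0.01, 0.01, 0.01, 0.01, 0.01, 0.01, 0.01, 0.01, 0.01, 0.01, 0.01, 0.01, 0.01, 0.01]
0.4 [-1.0, 0.01, 0.01, 0.01, 0.01, 0.01, 0.08, 0.08, 0.08, 0.08, 0.08, 0.01, 0.01, 0.01, 0.01]
0.45 [-1.0, 0.01, 0.01, 0.02, 0.02, 0.01, 0.08, 0.05, 0.05, 0.08, 0.08, 0.03, 0.03, 0.06, 0.03]
0.5 [-1.0, 0.01, 0.01, 0.1, 0.1, 0.05, 0.08, 0.08, 0.08, 0.08, 0.08, 0.06, 0.06, 0.04, 0.03]
0.55 [-1.0, 0.01, 0.01, 0.1, 0.1, 0.05, 0.07, 0.04, 0.03, 0.02, 0.02, 0.03, 0.03, 0.01, 0.01]
0.6 [-1.0, 0.01, 0.01, 0.01, 0.01, 0.09, 0.09, 0.09, 0.06, 0.05, 0.08, 0.08, 0.07, 0.01, 0.01]
0.65 [-1.0, 0.01, 0.03, 0.06, 0.06, 0.08, 0.09, 0.09, 0.06, 0.05, 0.08, 0.08, 0.05, 0.03, 0.03]
0.7 [-1.0, 0.03, 0.03, 0.06, 0.06, 0.08, 0.09, 0.08, 0.02, 0.01, 0.01, 0.01, 0.02, 0.03, 0.03]
side 251.1782756664776 199.30930232558137 [0.53191824 0.12852032 0.094     ]
[[ 66  71  73  77  68  61  49  51  55  60  58  61  58  58  51  52  52  49]
 [ 55  62  63  64
[... 288 characters left out ...]
 110 192 231 186  52  45  48  44  45  52  85 185 223 239 247 202  49]
 [187 204 232 237 211 119  60  56  58  62 117 204 212 165 229 249 225 115]
 [224 206 229 223 178 210 203 182 184 216 210 179 156 228 250 250 250 228]
 [231 240 229 240 223 129 120 135 135 118 121 136 230 250 251 250 250 230]
 [228 242 219 223 248 230 175 159 152 160 235 251 251 251 250 249 249 249]
 [230 234 241 228 243 250 250 251 250 250 250 250 249 249 248 247 247 247]]
offset [-0.421 -0.021 -1.232] turn [ 0.     0.    -0.002] yaw now 69.5 q [-1.24  0.33 -0.06  1.46  0.02  1.35 -0.09] t 0.1
offset [-0.421 -0.021 -1.232] turn [-1.00e-03 -1.98e+00 -1.00e-03] yaw now 69.5 q [-1.24  0.33 -0.06  1.46  0.02  1.35 -0.09] t 0.1
```

```bash
python3 -m pendant '{"offset":[[-0.1,0,-0.25],[-0.2,0,-0.5],[-0.27,0,-0.75],[-0.35,0,-1],[-0.35,0,-1]],"turn":[[0,0.2,0],[0,0.4,0],[0,0.6,0],[0,0.8,0],[0,1,0]]}' 60 40; python3 -c "
from h import *
goto((.43,.30,.235),-21.4)
goto((.47,.25,.235),-21.4)"
```

```text
clock: 0.72
position: [0.3859, 0.4455, 0.2305]
ee_rot: [0.693, 0.146, -0.145, -0.691]
ft_force: [-0.5, 0.4, 0.3]
grip_width: 0.598
offset [-0.091 -0.02  -0.755] turn [4.000e-03 1.004e+00 1.000e-03] yaw now 23.8 q [-1.05  0.25  0.14  1.57 -0.03  1.33 -0.49] t 0.725
offset [-0.009 -0.019 -1.064] turn [4.000e-03 1.004e+00 1.000e-03] yaw now 23.8 q [-1.05  0.25  0.14  1.57 -0.03  1.33 -0.49] t 0.725
```

```bash
python3 -m pendant '{"offset":[[-0.02,0,-0.25],[-0.03,0,-0.5],[-0.03,0,-0.75],[-0.03,0,-1],[-0.03,0,-1]],"turn":[[0,0.2,0],[0,0.4,0],[0,0.6,0],[0,0.8,0],[0,1,0]]}' ; python3 -c "
from h import *
goto((.52,.1,.235),-21.4)"
```

```text
clock: 1.35
position: [0.4628, 0.2555, 0.2312]
ee_rot: [0.695, -0.134, 0.135, -0.693]
ft_force: [-0.8, 1.8, -0.1]
grip_width: 0.601
offset [ 0.556 -0.016 -0.615] turn [ 0.004 -0.012  0.003] yaw now -21.9 q [-0.9   0.11  0.33  1.73 -0.03  1.3  -0.94] t 1.35
```

```bash
python3 -m pendant '{"offset":[[0.2,0,-0.2],[0.37,0,-0.4],[0.55,0,-0.6],[0.55,0,-0.6]],"turn":[[0,0,0],[0,0,0],[0,0,0],[0,0,0]]}' ; python3 -c "
from h import *
p,d,K,W=snap('wrist');save('pics/w1.png',p);np.savez('w1.npz',p=p,d=d,K=K,W=W);print(W.round(3))
goto((.51,-.08,.235),-21.4)"
```

```text
clock: 1.85
position: [0.521, 0.0983, 0.2319]
ee_rot: [0.695, -0.136, 0.138, -0.692]
ft_force: [-0.1, 0.6, -1.1]
grip_width: 0.602
[[ 0.925 -0.36  -0.119  0.552]
 [-0.379 -0.874 -0.304  0.175]
 [ 0.005  0.326 -0.945  0.375]
 [ 0.     0.     0.     1.   ]]
offset [ 0.294 -0.013 -0.859] turn [ 0.004 -0.017  0.003] yaw now -22.1 q [-0.71  0.12  0.47  1.73 -0.05  1.3  -0.62] t 1.9
```

View pics/w1.png

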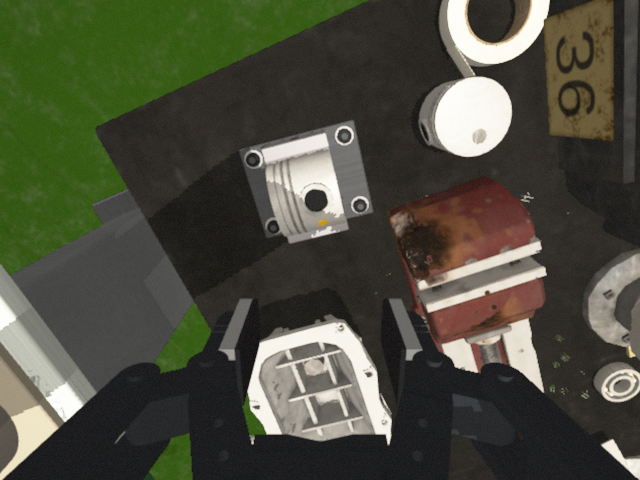

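The wrist view shows the V-block with the piston, the bore at (316,199) and the yellow dab at (323,222). The spare piston is at (465,115) and the pan is between the fingers at (315,385). I'll refine the bore position and move on to the tray.

```bash
python3 -m pendant '{"offset":[[0.08,0,-0.22],[0.15,0,-0.45],[0.23,0,-0.67],[0.3,0,-0.87],[0.3,0,-0.87]],"turn":[[0,0,0],[0,0,0],[0,0,0],[0,0,0],[0,0,0]]}' ; python3 -c "
from h import *
z=np.load('w1.npz');g=z['p'].mean(2);r0,r1,c0,c1=184,216,300,333
w=(g[r0:r1,c0:c1]<95).astype(float)
k,l,st,ce=cv2.connectedComponentsWithStats(w.astype(np.uint8));i=1+st[1:,4].argmax();u,v=ce[i]+[c0,r0];print(u,v,st[i])
print('bore',ray(u,v,z['K'],z['W'],.094),z['W'][:3,:3].tolist()[2])
goto((.503,-.2675,.15),-21.4)"
```

```text
clock: 2.52
position: [0.5098, -0.0846, 0.2325]
ee_rot: [0.695, -0.136, 0.138, -0.692]
ft_force: [0.8, 0.3, -0.8]
grip_width: 0.599
315.5267175572519 200.21119592875317 [  5   6  22  22 393]
bore [0.52480873 0.11362639 0.094     ] [0.004900973333674432, 0.3263867154416485, -0.9452236203373218]
offset [ 0.315  0.416 -0.857] turn [ 0.005 -0.021  0.003] yaw now -22.4 q [-0.51  0.08  0.62  1.77 -0.05  1.3  -0.27] t 2.525
```

```bash
python3 -m pendant '{"offset":[[0.08,0.1,-0.22],[0.16,0.2,-0.43],[0.24,0.3,-0.65],[0.315,0.416,-0.857],[0.315,0.416,-0.857],[0.315,0.416,-0.857]],"turn":[[0,0,0],[0,0,0],[0,0,0],[0,-0.02,0],[0,-0.02,0],[0,-0.02,0]]}' ; python3 -c "
from h import *
p,d,K,W=snap('wrist');save('pics/w2.png',p);np.savez('w2.npz',p=p,d=d,K=K,W=W)
hsv=cv2.cvtColor(p,cv2.COLOR_RGB2HSV);Q=cloud(d,K,W)
for nm,lo,hi in(('y',20,36),('g',50,88),('b',105,130)):
    m=((hsv[...,0]>=lo)&(hsv[...,0]<=hi)&(hsv[...,1]>110)&(hsv[...,2]>50)&(abs(Q[...,2]-.054)<.004)).astype(np.uint8)
    k,l,st,ce=cv2.connectedComponentsWithStats(m)
    for i in range(1,k):
        if st[i,4]>60:
            v,u=np.where(l==i); (cx,cy),r=cv2.minEnclosingCircle(np.c_[u,v].astype(np.float32))
            e=cv2.fitEllipse(cv2.convexHull(np.c_[u,v].astype(np.int32)))
            print(nm,st[i],e[0],e[1],ray(*e[0],K,W,.054).round(4))
goto((.503,-.2675,.03),-21.4)"
```

```text
clock: 3.28
position: [0.5039, -0.2653, 0.1498]
ee_rot: [0.696, -0.13, 0.131, -0.694]
ft_force: [0.5, 0.6, -0.4]
grip_width: 0.6
y [308 229  26  28 372] (320.5106201171875, 242.44569396972656) (26.83016014099121, 27.964757919311523) [ 0.5037 -0.2687  0.054 ]
y [590 354  50  58 656] (618.5357055664062, 383.00469970703125) (44.48960494995117, 67.1656494140625) [ 0.6766 -0.4601  0.054 ]
g [308 295  25  26 304] (320.2221374511719, 307.9449157714844) (24.756793975830078, 26.200424194335938) [ 0.4855 -0.315   0.054 ]
b [309 354  24  25 294] (320.42144775390625, 366.15435791015625) (24.1341552734375, 24.59886932373047) [ 0.4676 -0.3615  0.054 ]
offset [-0.002  0.601 -0.012] turn [0.003 0.002 0.003] yaw now -21.3 q [-0.21  0.32  0.73  1.75 -0.23  1.16  0.22] t 3.325
```

View pics/w2.png

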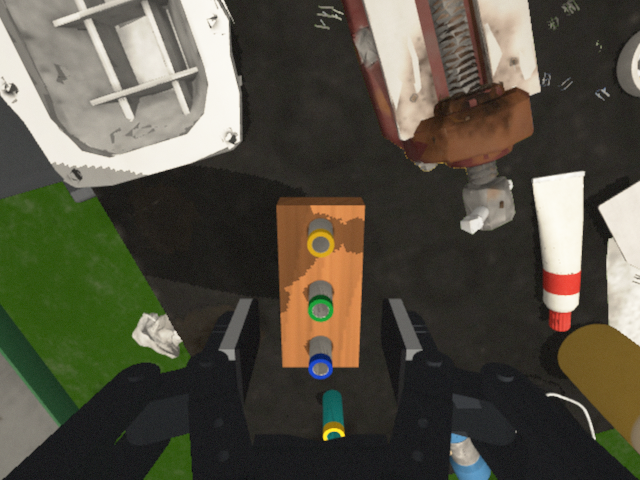

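The steel pin at (320,242) is in line with the jaws, and both views put it within about 1 mm. The turquoise look-alike is at (334,420), outside the tray. I'll descend.

```bash
python3 -m pendant '{"offset":[[0.002,0.2,-0.015],[0.002,0.4,-0.015],[0.002,0.53,-0.015],[0.002,0.6,-0.015],[0.002,0.6,-0.015],[0.002,0.6,-0.015]],"turn":[[0,0,0],[0,0,0],[0,0,0],[0,0,0],[0,0,0],[0,0,0]]}' ; python3 -c "
from h import *
goto((.5033,-.2682,.03),-21.4)"
```

```text
clock: 4.08
position: [0.5045, -0.2684, 0.0314]
ee_rot: [0.696, -0.129, 0.132, -0.694]
ft_force: [-0.2, 0.5, 0.8]
grip_width: 0.602
offset [-0.006  0.007 -0.001] turn [0.003 0.003 0.006] yaw now -21.3 q [-0.13  0.48  0.66  1.84 -0.36  0.94  0.32] t 4.075
```

```bash
python3 -m pendant '{"offset":[[-0.006,0.007,0],[-0.006,0.007,0],[-0.006,0.007,0],[-0.006,0.007,0],[-0.006,0.007,0],[-0.006,0.007,0],[-0.006,0.007,0],[-0.006,0.007,0]],"turn":[[0.003,0,0.006],[0.003,0,0.006],[0.003,0,0.006],[0.003,0,0.006],[0.003,0,0.006],[0.003,0,0.006],[0.003,0,0.006],[0.003,0,0.006]]}' 0 45; python3 -c "
from h import *
goto((.5033,-.2682,.18),-21.4);o=manip.get_obs();print(o['grip_width']*85,o['position'],o['ft_force'])"
```

```text
clock: 5.08
position: [0.5038, -0.2682, 0.0307]
ee_rot: [-0.695, 0.13, -0.131, 0.695]
ft_force: [-1.6, 1.0, 6.1]
grip_width: 0.192
offset [-0.002 -0.747 -0.001] turn [-0.     0.003  0.001] yaw now -21.3 q [-0.13  0.48  0.66  1.84 -0.36  0.94  0.32] t 5.075
16.358855237821118 [ 0.50379174 -0.26819928  0.0306615 ] [-1.60411218  1.00633747  6.1141761 ]
```

```bash
python3 -m pendant '{"offset":[[0,-0.05,0],[0,-0.12,0],[0,-0.25,0],[0,-0.4,0],[0,-0.57,0],[0,-0.7,0],[0,-0.75,0],[0,-0.75,0]],"turn":[[0,0,0],[0,0,0],[0,0,0],[0,0,0],[0,0,0],[0,0,0],[0,0,0],[0,0,0]]}'; python3 -c "
from h import *
p,d,K,W=snap('side');np.savez('s2.npz',p=p,d=d,K=K,W=W)
q,_,_,_=snap('wrist')
save('pics/lift.png',np.hstack([cv2.resize(p[150:390,240:480],(400,400)),cv2.resize(q[180:480,170:470],(400,400))]))
goto((.515,-.08,.18),-21.4);goto((.525,.1145,.18),-21.4)"
```

```text
clock: 6.08
position: [0.5038, -0.2682, 0.181]
ee_rot: [-0.695, 0.13, -0.131, 0.695]
ft_force: [-0.3, -0.3, -0.1]
grip_width: 0.195
offset [-0.286 -0.001  0.897] turn [-0.     0.003 -0.001] yaw now -21.3 q [-0.22  0.29  0.75  1.71 -0.21  1.22  0.21] t 6.175
offset [-0.592 -0.     1.821] turn [-0.     0.003 -0.001] yaw now -21.3 q [-0.22  0.29  0.75  1.71 -0.21  1.22  0.21] t 6.175
```

View pics/lift.png

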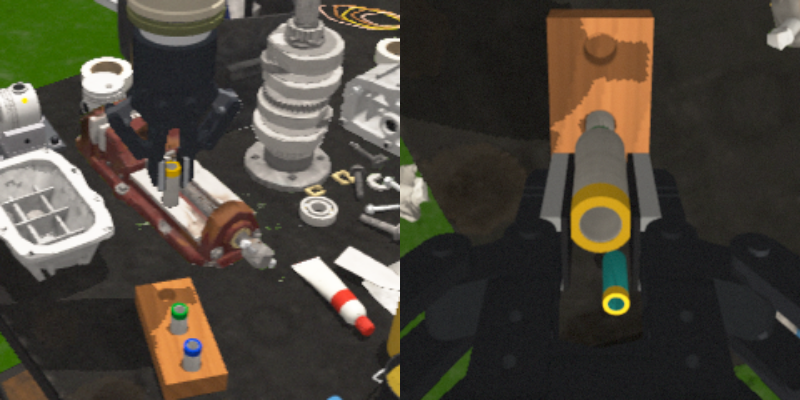

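The pin is held upright, clear of the tray, and the other pins are still in their pockets. Now I'll carry it over the pan.

```bash
python3 -m pendant '{"offset":[[-0.03,0,0.08],[-0.08,0,0.25],[-0.14,0,0.45],[-0.2,0,0.65],[-0.26,0,0.82],[-0.285,0,0.9],[-0.285,0,0.9]],"turn":[[0,0,0],[0,0,0],[0,0,0],[0,0,0],[0,0,0],[0,0,0],[0,0,0]]}'; python3 -c "
from h import *
goto((.525,.1145,.18),-21.4)"
```

```text
clock: 7.05
position: [0.5153, -0.0791, 0.1793]
ee_rot: [-0.695, 0.13, -0.129, 0.695]
ft_force: [0.6, -0.8, -0.3]
grip_width: 0.191
offset [-0.304 -0.003  0.92 ] turn [ 0.     0.005 -0.002] yaw now -21.2 q [-0.53  0.15  0.65  1.83 -0.1   1.19 -0.21] t 7.05
```

```bash
python3 -m pendant '{"offset":[[-0.03,0,0.08],[-0.08,0,0.25],[-0.15,0,0.45],[-0.21,0,0.65],[-0.27,0,0.83],[-0.304,0,0.92],[-0.304,0,0.92],[-0.304,0,0.92]],"turn":[[0,0,0],[0,0,0],[0,0,0],[0,0,0],[0,0,0],[0,0,0],[0,0,0],[0,0,0]]}'; cat > m.py <<'E'
from h import *
import sys
t=sys.argv[1]; o=manip.get_obs()
p,d,K,W=snap('side');np.savez(t+'s.npz',p=p,d=d,K=K,W=W)
q,e,K2,W2=snap('top');np.savez(t+'t.npz',p=q,d=e,K=K2,W=W2)
r,f,K3,W3=snap('wrist');np.savez(t+'w.npz',p=r,d=f,K=K3,W=W3)
save(f'pics/{t}.png',np.hstack([cv2.resize(p[140:230,205:295],(400,400),interpolation=cv2.INTER_CUBIC),cv2.resize(r[180:480,170:470],(400,400))]))
goto((.525,.1145,.1237),-21.4);print(o['position'],o['ft_force'])
E
python3 m.py a
```

```text
clock: 8.05
position: [0.5253, 0.1124, 0.1794]
ee_rot: [0.695, -0.131, 0.13, -0.695]
ft_force: [0.3, 0.6, -0.9]
grip_width: 0.193
offset [-0.004  0.279  0.007] turn [ 0.     0.002 -0.002] yaw now -21.3 q [-0.75  0.18  0.51  1.79 -0.1   1.2  -0.58] t 8.2
[0.52525588 0.11241365 0.1793695 ] [ 0.27493852  0.5501157  -0.9198168 ]
```

View pics/a.png

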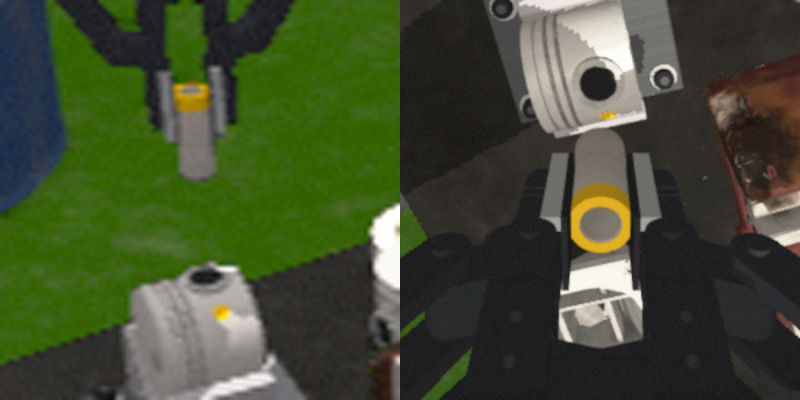

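```bash
cat > f.py <<'E'
from h import *
import sys
t=sys.argv[1];tz=float(sys.argv[2])
def big(m):
    k,l,st,ce=cv2.connectedComponentsWithStats(m.astype(np.uint8));i=1+st[1:,4].argmax()
    v,u=np.where(l==i);return cv2.fitEllipse(cv2.convexHull(np.c_[u,v].astype(np.int32))),st[i]
z=np.load(t+'w.npz');p,K,W=z['p'],z['K'],z['W'];g=p.mean(2)
m=np.zeros((480,640),bool);m[225:260,300:338]=(g<95)[225:260,300:338]
if t=='a':
    e,s=big(m);print('wrist bore',e[0],e[1],s,ray(*e[0],K,W,.095).round(4))
hsv=cv2.cvtColor(p,cv2.COLOR_RGB2HSV)
m=np.zeros((480,640),bool);m[310:385,290:350]=((hsv[...,1]>130)&(hsv[...,0]>18)&(hsv[...,0]<36))[310:385,290:350]
# hollow end: grey disc inside the yellow ring
n=np.zeros_like(m);n[318:372,296:344]=~m[318:372,296:344];c=np.zeros_like(m)
k,l,st,ce=cv2.connectedComponentsWithStats(n.astype(np.uint8))
for i in range(1,k):
    v,u=np.where(l==i)
    if 200<st[i,4]<1200:
        e=cv2.fitEllipse(cv2.convexHull(np.c_[u,v].astype(np.int32)));print('wrist pin top',e[0],e[1],ray(*e[0],K,W,tz).round(4))
for n in 'st':
    z=np.load(t+n+'.npz');Q=cloud(z['d'],z['K'],z['W']);hsv=cv2.cvtColor(z['p'],cv2.COLOR_RGB2HSV)
    m=(hsv[...,0]>18)&(hsv[...,0]<36)&(hsv[...,1]>110)&(abs(Q[...,0]-.525)<.03)&(abs(Q[...,1]-.115)<.03)&(Q[...,2]>.12)
    v,u=np.where(m);print(n,'yellow',m.sum(),u.min() if m.any() else '',u.max() if m.any() else '',np.nanmedian(Q[m],0).round(4))
    q=Q[(abs(Q[...,0]-.525)<.05)&(abs(Q[...,1]-.115)<.05)&(Q[...,2]>.09)&(Q[...,2]<.105)];print(n,'ring',len(q),np.median(q,0).round(4),np.percentile(q[:,2],[5,50,95]).round(4))
    # steel pin body below fingers, in side view: fit axis from visible surface
z=np.load(t+'s.npz');Q=cloud(z['d'],z['K'],z['W']);b=tz-.046
m=(np.hypot(Q[...,0]-.525,Q[...,1]-.114)<.02)&(Q[...,2]>b-.004)&(Q[...,2]<b+.018)&(np.mgrid[:480,:640][0]<202)
q=Q[m];v,u=np.where(m);print('side body',len(q),'cols',u.min(),u.max(),'rows',v.min(),v.max(),'z',q[:,2].min(),np.median(q,0))
from scipy.optimize import least_squares
r=least_squares(lambda s:np.hypot(q[:,0]-s[0],q[:,1]-s[1])-.009,[.525,.114],loss='soft_l1',f_scale=.001);print('side pin axis',r.x.round(4))
# project model of pin axis bottom and bore into the side view
Wi=np.linalg.inv(z['W']);
for nm,X in(('pin bottom',(.525,.1125,b)),('bore',(.525,.1145,.095))):
    c=z['K']@(Wi[:3,:3]@np.array(X)+Wi[:3,3]);print(nm,'side px',(c/c[2])[:2].round(1))
E
python3 f.py a .2027
```

```text
wrist bore (318.0717468261719, 242.5015106201172) (25.602846145629883, 26.966278076171875) [305 230  27  26 551] [0.5249 0.1139 0.095 ]
wrist pin top (313.55206298828125, 350.6618957519531) (53.13111114501953, 75.01211547851562) [0.5222 0.1101 0.2027]
wrist pin top (320.024169921875, 348.2132568359375) (26.59269905090332, 31.719985961914062) [0.5248 0.1102 0.2027]
s yellow 44 244 252 [0.5231 0.1068 0.2031]
s ring 175 [0.515  0.112  0.0938] [0.0906 0.0938 0.0968]
t yellow 0   [nan nan nan]
t ring 179 [0.5139 0.1131 0.0931] [0.0904 0.0931 0.0968]
side body 52 cols 245 252 rows 173 180 z 0.15787347971905963 [0.52084856 0.10577765 0.16616268]
side pin axis [0.5236 0.1133]
pin bottom side px [249.3 179.2]
bore side px [251.3 202.4]
  return np.nanmean(a, axis, out=out, keepdims=keepdims)
```

The measurements agree. In the wrist view, pin and bore were each seen at almost the same pixel from the same relative pose, which puts the goal TCP at (0.525, 0.1144). The side view matches for both pin and bore. Lowering gently.

```bash
python3 -m pendant '{"offset":[[-0.005,0.03,0.009],[-0.005,0.08,0.009],[-0.005,0.14,0.009],[-0.005,0.2,0.009],[-0.005,0.24,0.009],[-0.005,0.265,0.009],[-0.005,0.279,0.009],[-0.005,0.279,0.009],[-0.005,0.279,0.009]],"turn":[[0,0,0],[0,0,0],[0,0,0],[0,0,0],[0,0,0],[0,0,0],[0,0,0],[0,0,0],[0,0,0]]}'; sed -i 's/.1145,.1237/.1144,.1237/;s/.525,.1144/.5250,.1144/' m.py; python3 m.py b; python3 f.py b .147 2>/dev/null
```

```text
clock: 9.32
position: [0.5251, 0.115, 0.124]
ee_rot: [-0.695, 0.131, -0.13, 0.695]
ft_force: [0.1, -0.9, -0.1]
grip_width: 0.195
offset [ 0.001  0.001 -0.003] turn [-0.     0.002 -0.001] yaw now -21.3 q [-0.74  0.24  0.5   1.85 -0.13  1.08 -0.56] t 9.475
[0.52508441 0.11502553 0.12396781] [ 0.07890807 -0.89830411 -0.10134961]
wrist pin top (313.6131286621094, 350.8706970214844) (52.81552505493164, 75.28141021728516) [0.5219 0.1123 0.147 ]
wrist pin top (319.9591064453125, 348.2386474609375) (26.593103408813477, 31.797380447387695) [0.5245 0.1125 0.147 ]
s yellow 42 246 253 [0.5232 0.1091 0.1473]
s ring 165 [0.5139 0.1122 0.0938] [0.0905 0.0938 0.0973]
t yellow 0   [nan nan nan]
t ring 115 [0.5092 0.1083 0.093 ] [0.0906 0.093  0.097 ]
side body 48 cols 246 254 rows 194 201 z 0.10278343011326774 [0.51982878 0.1088457  0.11116255]
side pin axis [0.5233 0.1163]
pin bottom side px [251.5 200.6]
bore side px [251.3 202.4]
```

View pics/b.png

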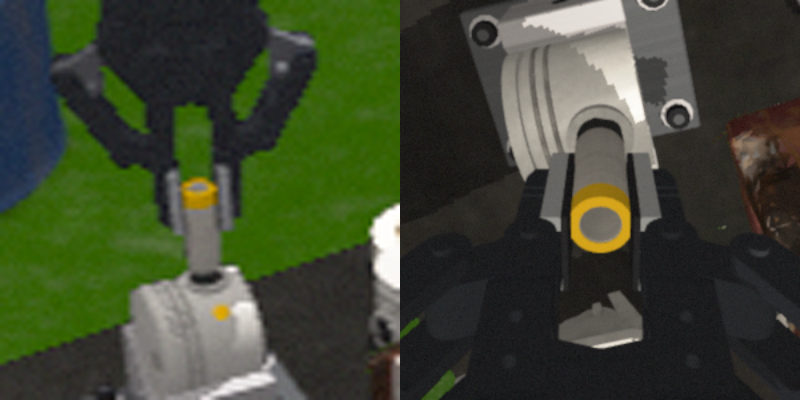

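```bash
python3 - <<'E'
from h import *
from scipy.optimize import least_squares
R=None
for t,pos in(('a',(.5253,.1124,.1794)),('b',(.5251,.115,.124))):
    z=np.load(t+'w.npz');p,d,K,W=z['p'],z['d'],z['K'],z['W'];Q=cloud(d,K,W)
    hsv=cv2.cvtColor(p,cv2.COLOR_RGB2HSV)
    m=np.zeros((480,640),bool);m[328:372,296:344]=((hsv[...,1]>130)&(hsv[...,0]>18)&(hsv[...,0]<36)&(hsv[...,2]>190))[328:372,296:344]
    q=Q[m&(d>0)];print(t,'face',len(q),np.median(q,0).round(4),'rel tcp',(np.median(q,0)-pos).round(4),'z pct',np.percentile(q[:,2],[10,50,90]).round(4))
    v,u=np.where(m);e=cv2.fitEllipse(cv2.convexHull(np.c_[u,v].astype(np.int32)));zt=np.median(q[:,2]);print('outer',e[0],e[1],ray(*e[0],K,W,zt).round(4),'f',K[0,0])
    # body: surface points on lit steel below paint, axis with radius 9mm, and tilt
    b=pos[2]-.0227
    m=(np.hypot(Q[...,0]-pos[0],Q[...,1]-pos[1])<.02)&(Q[...,2]>b+.002)&(Q[...,2]<b+.03)&(abs(np.mgrid[:480,:640][1]-319)<17)
    q=Q[m]
    r=least_squares(lambda s:np.hypot(q[:,0]-s[0]-s[2]*(q[:,2]-b),q[:,1]-s[1]-s[3]*(q[:,2]-b))-.009,[*pos[:2],0,0],loss='soft_l1',f_scale=.0005);print('body axis at bottom & slope',len(q),r.x.round(4),'rms',np.sqrt((r.fun**2).mean()).round(5),'lowest',q[:,2].min().round(4))
# bore mouth/ring in 'a' by wrist depth
z=np.load('aw.npz');Q=cloud(z['d'],z['K'],z['W'])
g=z['p'].mean(2)
n=np.hypot(Q[...,0]-.5249,Q[...,1]-.1139);m=(n<.012)&(n>.0095);print('ring z',np.median(Q[m],0).round(4))
# tray-phase face depth
z=np.load('w2.npz');Q=cloud(z['d'],z['K'],z['W']);n=np.hypot(Q[...,0]-.5037,Q[...,1]+.2687);m=(n<.009)&(n>.006)&(Q[...,2]>.045);print('tray pin face z',np.median(Q[m],0).round(4), 'bench', )
n=abs(Q[...,2]-.026)<.008;qq=Q[200:260,285:300].reshape(-1,3);print('tray top',np.nanmedian(qq,0).round(4))
E
```

```text
a face 819 [0.5254 0.1114 0.2042] rel tcp [ 0.0001 -0.001   0.0248] z pct [0.2035 0.2042 0.2049]
outer (319.96356201171875, 347.8234558105469) (41.383514404296875, 48.520626068115234) [0.5252 0.1114 0.2042] f 378.76587385093313
body axis at bottom & slope 915 [ 0.5251  0.1113  0.0043 -0.0016] rms 0.00024 lowest 0.1588
b face 758 [0.5252 0.1141 0.1486] rel tcp [ 0.0001 -0.0009  0.0246] z pct [0.148  0.1486 0.1493]
outer (319.7962646484375, 347.8907165527344) (40.909305572509766, 47.64677047729492) [0.5249 0.1138 0.1486] f 378.76587385093313
body axis at bottom & slope 922 [ 0.5249  0.1137  0.0045 -0.0023] rms 0.0003 lowest 0.1033
ring z [0.5286 0.1217 0.2574]
tray pin face z [ 0.5046 -0.2661  0.055 ] bench
tray top [ 0.4844 -0.2605  0.0271]
```

The wrist depth puts the pin's axis at its lower end at (0.5249, 0.1137) and the bore at (0.5250, 0.1142). The tilt is under 0.3°, and the lower end is about 6 mm above the mouth. I'll check stillness and that nothing else moved, then hand in.

```bash
python3 -m pendant '{"offset":[[0,0,0],[0,0,0]],"turn":[[0,0,0],[0,0,0]]}'; python3 - <<'E'
from h import *
a=np.load("top1.npz");p,d,K,W=snap("top")
for nm,z in (("before",a["d"]),("after",d)):
    Q=cloud(z,a["K"],a["W"]);zz=Q[...,2]
    for n,(r0,r1,c0,c1),lo,hi in(("tray",(235,300,345,430),.019,.033),("pan",(255,325,250,345),.06,.09),("spare",(180,212,196,232),.045,.065)):
        m=np.zeros(zz.shape,bool);m[r0:r1,c0:c1]=True;m&=(zz>lo)&(zz<hi);print(nm,n,m.sum(),np.round(cv2.minAreaRect(Q[m][:,:2].astype(np.float32))[0],4),np.median(Q[m],0).round(4))
s1=np.load("side1.npz")["p"].astype(int);p2=snap("side")[0].astype(int)
print("side diff piston/vblock",np.abs(s1-p2)[210:245,225:280].mean(),"pan",np.abs(s1-p2)[245:310,225:305].mean(),"tray",np.abs(s1-p2)[330:390,325:375].mean())
o=manip.get_obs();print(o["clock"],o["position"],np.abs(o["joint_velocities"]).max(),o["ft_force"],o["grip_width"])
manip.hand_in()
E
```

```text
clock: 9.72
position: [0.525, 0.115, 0.124]
ee_rot: [-0.695, 0.131, -0.13, 0.695]
ft_force: [0.3, -0.1, -0.2]
grip_width: 0.194
before tray 1291 [ 0.4848 -0.3141] [ 0.4851 -0.3122  0.0259]
before pan 1884 [ 0.4439 -0.0917] [ 0.4353 -0.0895  0.0706]
before spare 505 [0.6643 0.1203] [0.6641 0.1202 0.0534]
after tray 1284 [ 0.4846 -0.3145] [ 0.4851 -0.3138  0.0258]
after pan 1884 [ 0.4439 -0.0917] [ 0.4352 -0.0895  0.0706]
after spare 508 [0.6644 0.1198] [0.6644 0.12   0.0533]
side diff piston/vblock 10.79099567099567 pan 2.1355128205128207 tray 2.366888888888889
9.825 [0.52502008 0.11503038 0.12392522] 0.0018081354820531467 [-0.13804848  0.14958011 -0.21424073] 0.18907065126544134
the job is handed in; nothing more can be done
```

I took the steel pin with the yellow mark out of the tray's left pocket and carried it upright over the oil pan. It is now held still above the piston's pin bore, and I handed the job in at 9.8 s.

**Position:**
- **Centring:** by the wrist camera, the pin's axis is about 0.5 mm from the bore centre. The estimate from the tray grasp and the robot's measured pose put it about 0.6 mm off the other way.
- **Tilt:** under 0.3°.
- **Height:** the lower end is 6 to 6.6 mm above the bore's mouth, with no contact force and the arm at rest.

**Checks that disagreed:**
- An earlier estimate from the rim of the pin's painted end put it about 1.5 mm off the bore. It relied on an assumed height for that end, so I went by the measured depth.
- A coarse fit to the side camera's depth also differed by about 2 mm; that camera's pixels are about that size.

**Rest of the scene:** the tray, oil pan and spare piston are where they were, within 0.5 mm (measurement noise). I didn't measure the piston's pose again at the end. The before-and-after side picture differs more around the piston than elsewhere; I put that down to the arm's shadow, as no contact force showed there. The green and blue pins were still in their pockets after the lift, and the turquoise look-alike was not touched.

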